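# Hold the loupe in focus over the pattern's pin

## Robot

A 7-joint arm with a two-finger parallel gripper is mounted at the origin on a cart in front of the work surface, level with it; the furniture and walls round the work are solid. World frame = base frame: x ahead of the robot, y to its left, z up, the work surface at z = 0. Lengths are in m, angles in rad, forces in N, time in s.
With the tool pointing down it reaches from about 0.375 to 0.925 m from the base axis. Payload 3.1 kg.
Tool frame: the origin (TCP) lies at the very end of the fingers, on their centre line; the grasp point (between the pads) lies 19 mm behind it (pinch_z is the distance from the TCP to the grasp point, in m); z points along the fingers, y is the line along which they close (so a half turn about z gives the same grasp; the last joint's range is limited). The gripper opens to 85 mm and grips with 20 to 120 N. Pads are 22 mm wide; open, the fingers measure 114 mm over their backs; the gripper's body (76 mm by 85 mm) begins 54 mm behind the grasp point. The pads swing forward as they close: fully open they stand 13 mm farther back than shut.
Start: joints at [1.087, 0.383, 0.044, 1.598, -0.018, 1.161, -0.05], TCP at [0.245, -0.602, 0.208] pointing down, gripper open.
Joint ranges: [-2.61, 2.61], [-0.41, 2.15], [-1.48, 1.57], [0, 2.5], [-1.57, 4.71], [0.05, 1.97], [-2.85, 2.85]. Speed limits (rad/s): [2.79, 2.79, 3.14, 3.14, 3.14, 3.14, 3.14].

## Interface

Orientations are given as a 3x3 rotation matrix whose columns are the frame's x, y, z axes.
In Python, from bench import * gives the robot as it stands.
- The arm moves only by the shell command python3 -m pendant 'ROWS' [OPENING] [FORCE]. ROWS is JSON, a list of rows, each an object with "offset": the shift along the tool's x, y, z in cm, a list of three; "dr": the turn, a rotation vector about the tool's x, y, z in degrees, a list of three. A call has 1 to 10 rows; each row is the pose to reach, as a shift and turn from the pose commanded when the call began, along the tool's axes at that moment; what a row does not reach only later rows make up. A row lasts 1/12 s, in which the tool goes at most 41.7 mm and 7.16 degrees, less where a joint would pass 70% of its speed; a pose out of reach is approached as far as the arm can. A call with a gripper value outside its range is refused whole. OPENING is the opening, from -1 (shut) to 1 (fully open), set as the call begins (- or left out, the last holds). The fingers move at their own pace and stop on an object; FORCE is the grip in N (left out, the last holds). Time passes only in rows, so rows that repeat a pose let the fingers close. It gives the time, the measured TCP pose, the force and the opening at its end, in the units of the state.
- sense(): the state, without advancing time (a new reading comes with each control period).
- read_camera(name): name is "scene" or "top" or "wrist"; returns a dict with "image" (480x640x3 uint8, red, green, blue), "depth" (480x640 float32, m along the optical axis (not along the pixel's ray), 0 where there is no reading), "vfov" (degrees; the focal length in pixels is half the picture's height over the tangent of half this angle, whatever the lens; pixels are square), "cx", "cy" (the principal point, pixels), "pose" (4x4, takes a point from camera to world coordinates); the wrist camera has in their place "tool_from_camera" (4x4, takes a point from camera to tool coordinates, whose origin is the TCP and whose axes are the flange's). Camera axes: x right, y down, z forward; pixel columns grow to the right and rows downward; lengths in m; the calibration is good to about 2 mm. A picture is of the moment at which its call begins: read the wrist's pose just before it.
- hand_in(): hands the job in, once; it reports no verdict.
Trained networks look in a picture, given as the dict that the camera call returned (one of the last four; its "shot" number tells which), for a name from the list of things; names that differ only in an ending like _2 or _b are one class to them, and where a whole thing is asked for, a point or a joint stands for the part that bears it (a point fixed in the world has none). Each returns a list of dicts, best first, with "p" (0 to 1); they miss things now and then, are a little off and sometimes report something else, mostly with a low value. They report only what shows in the picture. A call takes as long as a camera call. They do not tell look-alikes from the thing itself.
- recognise(picture, query): "location" ([x, y, z] in m, in the coordinates of the camera as it stood for that picture, good to about 4 mm: the middle of the surface that is visible of it).
The state is a dict: "clock": time; "qpos": joint angles; "joint_velocities": joint speeds; "joint_torque": joint torques, N m; "eef_pos": TCP position; "orientation": TCP orientation; "force": force on the tool from outside, world axes, zero at the start; "moment": the same for the moment, N m; "gripper_width": finger opening in m.
Only numpy, scipy, OpenCV 4.12 (cv2) and the standard library are available. Lean on these libraries where they do the work, as an engineer would, in place of code of your own. Each camera call takes 0.05 s, during which the arm holds its last target. There are 200 camera calls.

## Task

Lift the lid of the grey instrument case fully open so that it leans back on its stop by itself, and take the loupe out by its handle. Hold the loupe level over the resin block on the inspection stand, its lens centred over the block's upright pin and at the height marked by the stand's pointer, touching neither block nor stand. Finish while still holding it there, steady; leave the block, the pointer and the other things on the bench where they are.

Things in the scene. Friction and masses are not known exactly. Their poses are not given: they have to be found in the camera images.
- case: grey instrument case, 160 x 200 x 52 mm (x, y, z) without its lid, fixed to the bench; the 6 mm lid lies on top. Origin: centre of the underside. Its x axis points from the front edge to the hinge edge (away from the robot at yaw 0), z up. Walls and floor 4 mm. Inside, two rubber rests 23 mm above the underside carry the loupe: one under the lens, the other under the last 20 mm or so of the handle, with about 70 mm free between them
- case_lid (a joint): lid angle, rad: 0 shut, 1.9 leaning back on its stop. Hinge along the case's y axis on the far (+x) rim. Past about 1.5 it falls open on to the stop by itself; below that it falls shut. 0.18 kg, loose hinge
- case_lid_hinge (a point): middle of the hinge line: 80 mm from the case's origin along the case's +x, 52.5 mm above the underside
- case_lid_handle (a point): centre of the lid's bar handle: a round steel bar 11 mm thick, 100 mm long, parallel to the hinge, 35 mm clear (to its centre) of the lid's top face. With the lid shut it is 146 mm before the hinge (toward the case's -x) and 41 mm above it, 14 mm from the lid's front edge; it turns with the lid
- loupe_lens (a point): centre of the loupe's lens. The loupe has a round lens in an aluminium rim 68 mm across and 14 mm thick and a square wooden handle; in all 156 mm long, about 0.11 kg. It lies flat in the case. Axes: z is the lens axis (up), y points from the lens along the handle. At the start y is within 0.1 rad of the case's y axis
- loupe_handle (a point): middle of the part of the handle to grip, 76 mm from the lens centre along the loupe's y, close to its balance point; the handle is 14 mm wide (loupe's x), 14 mm high, and runs from 43 to 121 mm from the lens centre. In the case it is 30 mm above the case's underside
- stand: dark steel inspection stand fixed to the bench: base plate 155 x 100 x 10 mm, with an upright post 10 mm thick and 164 mm high at x = 80 mm (far side at yaw 0). Origin: underside, below the place of the block, z up; the plate runs from x = -56 to 100 mm
- pointer_tip (a point): tip of the steel pointer on the carriage that slides on the stand's post; it points toward the block, about 50 mm from the stand's origin along the stand's x. Its height is the focal height: the lens's mid-plane must be level with it. Between 90 and 135 mm above the bench, different each time; z up
- pin_top (a point): centre of the top of the pin (16 mm thick, 16 mm high) on the small blue-grey resin block, 56 x 44 x 12 mm, that lies loose on the stand; 28 mm above the block's underside, 38 mm above the bench
- loupe: the loupe as a whole; origin on the underside below the lens centre, axes as loupe_lens
- part: the resin block with its pin; origin: centre of the underside, pin axis along z
- tape_roll: bystander: small yellow tape roll, 44 mm across, 18 mm high, lying flat on the bench; origin at its underside
- spare_block: bystander: another resin block with a pin, cream, 39 x 54 x 28 mm, lying on the bench, not on the stand; origin at its underside
- screwdriver: bystander: screwdriver with a red handle lying at the back; origin at its underside, middle
Not all that is in view belongs to the job. What is shaped like the part but green or red is not meant.

How it is judged:
On the way, in this order (a step that is already met when the one before it is completed fails the run):
1. the lid leans on its stop, the loupe still lying in the case (value of joint case_lid above 1.82 rad and z of loupe_lens in the frame of case below 0.06 m), for 0.2 s.
2. the loupe is lifted out of the case in the gripper, clear of the rim (value of joint case_lid above 1.82 rad and z of loupe_lens in the frame of case above 0.07 m and contact force between the fingers and loupe above 1 N and contact force between loupe and stand below 0.1 N and contact force between loupe and part below 0.1 N and contact force between loupe and case below 0.1 N), for 0.2 s.
At the end, for the whole second after the job is handed in: Lid on its stop (over 1.82 rad); fingers hold the loupe still, touching nothing else; lens centre within 12 mm of the pin axis, mid-plane within 7 mm of the pointer's height, tilt under 0.12 rad; block moved under 8 mm, pointer under 4 mm, bystanders under 30 mm (value of joint case_lid above 1.82 rad and horizontal distance between loupe_lens and pin_top below 0.012 m and z of loupe_lens in the frame of pointer_tip between -0.007 and 0.007 m and angle between loupe's own z axis and vertical below 0.12 rad and linear speed of loupe below 0.02 m/s and contact force between the fingers and loupe above 1 N and contact force between loupe and stand below 0.1 N and contact force between loupe and part below 0.1 N and contact force between loupe and case below 0.1 N and distance of part from where it was at the start of the episode below 0.008 m and distance of pointer_tip from where it was at the start of the episode below 0.004 m and distance of each of tape_roll, spare_block, screwdriver from where it was at the start of the episode below 0.03 m); the arm keeps its last pose, push and grip.
It fails at once if the block on the stand is shifted more than 8 mm (distance of part from where it was at the start of the episode above 0.008 m).
It fails at once if the height pointer is shifted more than 4 mm (distance of pointer_tip from where it was at the start of the episode above 0.004 m).
It fails at once if the loupe knocks against the block or the stand (over 1 N) (contact force between loupe and part above 1 N or contact force between loupe and stand above 1 N).
It fails at once if the tape roll, spare block or screwdriver is moved more than 30 mm (distance of any of tape_roll, spare_block, screwdriver from where it was at the start of the episode above 0.03 m).
It also fails if it takes over 64 s, if anything falls off the work surface, if the arm or the gripper's body presses on something with over 40 N, if the wrist force passes 120 N, or if a joint passes its speed limit or range.

## Working session

There is one attempt and no reset: what is moved stays moved. The work goes in short steps, Python scripts to look and compute and a shell command to move; the robot and the scene stay as the last step left them, time stands still between calls to the robot, and variables do not carry over. Pictures are saved under pics/ and viewed, on a budget of 10 in all, crops included, one or two more only if the job needs it, and the job is handed in when it is done.

```bash
ls; mkdir -p pics; cat > h.py <<'E'
from bench import *
import numpy as np, cv2
def f(c): return 240/np.tan(np.radians(c["vfov"])/2)
def W(c,p,s=None):
    if "pose" in c: T=c["pose"]
    else:
        T=np.eye(4);T[:3,:3]=s["orientation"];T[:3,3]=s["eef_pos"];T=T@c["tool_from_camera"]
    return (np.asarray(T)@np.append(p,1))[:3]
def px(c,p): return [int(round(p[0]/p[2]*f(c)+c["cx"])),int(round(p[1]/p[2]*f(c)+c["cy"]))]
def cloud(c,s=None):
    d=c["depth"];v,u=np.mgrid[:480,:640];F=f(c)
    P=np.stack([(u-c["cx"])*d/F,(v-c["cy"])*d/F,d,np.ones_like(d)],-1)
    if "pose" in c: T=np.asarray(c["pose"])
    else:
        T=np.eye(4);T[:3,:3]=s["orientation"];T[:3,3]=s["eef_pos"];T=T@c["tool_from_camera"]
    return (P@T.T)[...,:3]
def save(c,n): cv2.imwrite("pics/"+n,c["image"][...,::-1])
E
python3 - <<'E'
from h import *
s=sense();print({k:np.round(v,3).tolist() for k,v in s.items()})
for n in ["scene","top"]:
    c=read_camera(n);save(c,n+"1.png")
    for q in ["case","case_lid_handle","case_lid_hinge","stand","pointer_tip","pin_top","part","tape_roll","spare_block","screwdriver"]:
        for r in recognise(c,q)[:4]: print(n,q,round(r["p"],2),px(c,r["location"]),np.round(W(c,r["location"]),3))
E
```

```text
pics
{'clock': 0.0, 'qpos': [1.087, 0.384, 0.044, 1.6, -0.018, 1.161, -0.05], 'joint_velocities': [0.0, 0.001, 0.001, -0.001, -0.001, -0.001, -0.001], 'joint_torque': [-0.0, -43.345, 1.025, -24.951, 0.011, 0.011, 0.0], 'eef_pos': [0.244, -0.601, 0.206], 'orientation': [[0.926, 0.376, -0.001], [0.376, -0.926, 0.002], [-0.0, -0.003, -1.0]], 'force': [0.564, 0.632, -0.501], 'moment': [0.022, 0.004, 0.089], 'gripper_width': 0.085}
scene case 0.7 [394, 249] [ 0.469 -0.079  0.055]
scene case_lid_handle 0.69 [398, 241] [ 0.475 -0.102  0.058]
scene case_lid_hinge 0.61 [400, 244] [ 0.467 -0.099  0.056]
scene stand 0.61 [273, 351] [0.512 0.234 0.006]
scene pointer_tip 0.66 [252, 295] [0.55  0.234 0.133]
scene pin_top 0.78 [226, 397] [0.507 0.352 0.011]
scene pin_top 0.67 [336, 320] [0.467 0.109 0.012]
scene pin_top 0.65 [400, 243] [ 0.468 -0.099  0.058]
scene pin_top 0.62 [295, 358] [0.464 0.227 0.023]
scene part 0.96 [229, 395] [0.506 0.347 0.01 ]
scene part 0.93 [296, 357] [0.464 0.225 0.025]
scene part 0.82 [335, 317] [0.471 0.108 0.016]
scene tape_roll 0.71 [311, 283] [0.564 0.069 0.01 ]
s
[... 263 characters left out ...]
12  0.065]
top stand 0.56 [223, 273] [0.506 0.225 0.008]
top pointer_tip 0.36 [374, 284] [ 0.476 -0.111  0.063]
top pin_top 0.81 [171, 272] [0.51  0.343 0.011]
top pin_top 0.68 [279, 289] [0.47  0.099 0.015]
top pin_top 0.4 [294, 249] [0.559 0.064 0.017]
top part 0.87 [278, 288] [0.472 0.101 0.012]
top part 0.74 [226, 290] [0.468 0.216 0.022]
top part 0.71 [175, 270] [0.514 0.334 0.016]
top tape_roll 0.49 [295, 249] [0.559 0.062 0.018]
top tape_roll 0.16 [308, 165] [0.752 0.031 0.02 ]
top spare_block 0.72 [451, 213] [ 0.639 -0.299  0.013]
top spare_block 0.27 [223, 273] [0.507 0.224 0.012]
top spare_block 0.19 [295, 248] [0.56  0.06  0.022]
top screwdriver 0.91 [306, 165] [0.753 0.034 0.021]
```

View pics/scene1.png

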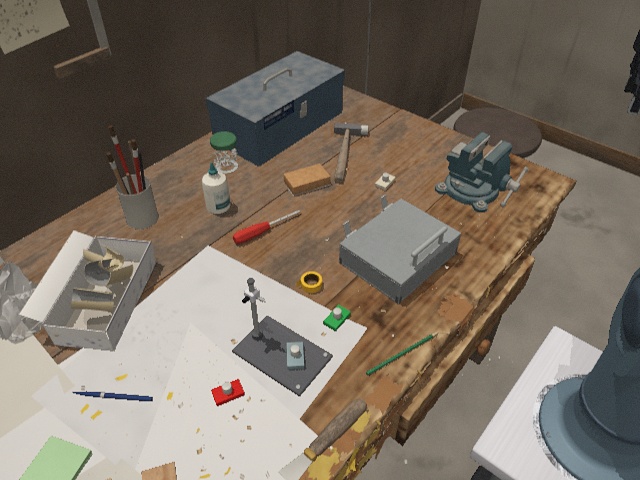

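View pics/top1.png

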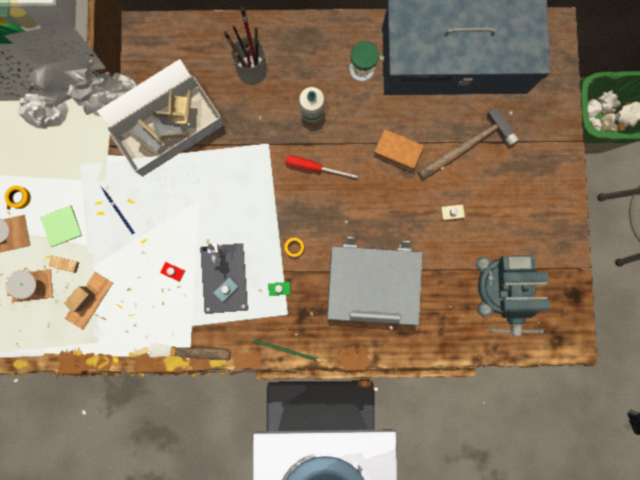

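```bash
python3 - <<'E'
from h import *
c=read_camera("top");P=cloud(c)
ok=c["depth"]>0
x,y,z=P[...,0],P[...,1],P[...,2]
m=ok&(abs(y+.1)<.17)&(x>.3)&(x<.7)&(z>.045)&(z<.068)
pts=P[m];r=cv2.minAreaRect(pts[:,:2].astype(np.float32)*1000);print("lid",m.sum(),r,np.median(pts[:,2]))
m=ok&(abs(y+.1)<.17)&(x>.3)&(x<.7)&(z>.08)&(z<.12)
pts=P[m];r=cv2.minAreaRect(pts[:,:2].astype(np.float32)*1000);print("bar",m.sum(),r,np.median(pts[:,2]), pts.mean(0))
m=ok&(abs(x-.52)<.15)&(abs(y-.225)<.1)&(z>.06)
pts=P[m]
print("stand hi",len(pts),pts.min(0),pts.max(0))
for zl in np.arange(.06,.2,.01):
    q=pts[(pts[:,2]>=zl)&(pts[:,2]<zl+.01)]
    if len(q): print(round(zl,2),len(q),q.min(0).round(3),q.max(0).round(3))
m=ok&(abs(x-.47)<.05)&(abs(y-.22)<.05)&(z>.03)&(z<.05);print("pin",m.sum(),P[m].mean(0),P[m].min(0),P[m].max(0))
m=ok&(abs(x-.47)<.05)&(abs(y-.22)<.05)&(z>.016)&(z<.028);print("block",cv2.minAreaRect(P[m][:,:2].astype(np.float32)*1000))
E
```

```text
lid 6503 ((483.2900695800781, -115.64854431152344), (200.65054321289062, 176.72996520996094), 85.54763793945312) 0.058938637802435245
bar 268 ((487.90118408203125, -116.1995849609375), (108.7402114868164, 168.77029418945312), 85.51166534423828) 0.09844932214850544 [ 0.40994181 -0.10923435  0.09838647]
stand hi 162 [0.52464279 0.21796011 0.0621359 ] [0.56366432 0.24896523 0.16914182]
0.06 2 [0.55  0.224 0.062] [0.553 0.226 0.068]
0.07 3 [0.552 0.223 0.073] [0.556 0.224 0.079]
0.08 1 [0.554 0.224 0.081] [0.554 0.224 0.081]
0.12 15 [0.525 0.218 0.122] [0.563 0.235 0.13 ]
0.13 86 [0.527 0.218 0.13 ] [0.564 0.249 0.14 ]
0.14 23 [0.544 0.218 0.14 ] [0.561 0.237 0.149]
0.15 2 [0.552 0.223 0.151] [0.555 0.225 0.159]
0.16 30 [0.548 0.222 0.161] [0.559 0.233 0.169]
pin 44 [0.47044914 0.21698579 0.03750125] [0.46356812 0.20906486 0.03033052] [0.47698254 0.2241001  0.04413767]
block ((468.57257080078125, 221.0040283203125), (92.63130187988281, 94.49476623535156), 89.35846710205078)
```

The scene and top pictures show three lookalike blocks: blue-grey on the stand plate (top 226,290), green (279,289) and red (172,271). Only the blue-grey one lies on the stand, so it is the part. The case is at top (375,285) with its bar in front at (375,318), and the post and pointer are at (212,248). I'll move to hover over the bar.

```bash
python3 -m pendant '[{"offset":[0,0,-9],"dr":[0,0,0]},{"offset":[0,0,-9],"dr":[0,0,0]},{"offset":[34,-39.6,-9],"dr":[0,0,-63]},{"offset":[34,-39.6,-9],"dr":[0,0,-63]},{"offset":[34,-39.6,-9],"dr":[0,0,-63]},{"offset":[34,-39.6,-9],"dr":[0,0,-63]},{"offset":[34,-39.6,-9],"dr":[0,0,-63]},{"offset":[34,-39.6,-9],"dr":[0,0,-63]},{"offset":[34,-39.6,-9],"dr":[0,0,-63]},{"offset":[34,-39.6,-9],"dr":[0,0,-63]}]' 1
python3 - <<'E'
from h import *
s=sense();print(s["eef_pos"],np.round(s["orientation"],3).tolist())
d=np.array([.41,-.109,.30])-s["eef_pos"];print(np.round(np.array(s["orientation"]).T@d*100,1))
E
```

```text
clock: 1.98
eef_pos: [0.3508, -0.2843, 0.2957]
orientation: [[0.178, 0.984, 0.001], [0.984, -0.178, -0.001], [-0.001, 0.001, -1.0]]
force: [0.5, 0.0, 1.1]
gripper_width: 0.0855
[ 0.35084641 -0.28427495  0.29565763] [[0.178, 0.984, 0.001], [0.984, -0.178, -0.001], [-0.001, 0.001, -1.0]]
[18.3  2.7 -0.4]
```

```bash
python3 -m pendant '[{"offset":[18.3,2.7,-0.4],"dr":[0,0,-5.8]},{"offset":[18.3,2.7,-0.4],"dr":[0,0,-5.8]},{"offset":[18.3,2.7,-0.4],"dr":[0,0,-5.8]},{"offset":[18.3,2.7,-0.4],"dr":[0,0,-5.8]},{"offset":[18.3,2.7,-0.4],"dr":[0,0,-5.8]},{"offset":[18.3,2.7,-0.4],"dr":[0,0,-5.8]},{"offset":[18.3,2.7,-0.4],"dr":[0,0,-5.8]},{"offset":[18.3,2.7,-0.4],"dr":[0,0,-5.8]}]'
python3 - <<'E'
from h import *
s=sense();c=read_camera("wrist");save(c,"w1.png")
print(np.round(c["tool_from_camera"],3).tolist(),c["vfov"])
R=np.array(s["orientation"]);print(s["eef_pos"],np.round(R,3).tolist())
P=cloud(c,s);z=P[...,2];ok=c["depth"]>0
m=ok&(z>.085)&(z<.115)&(P[...,0]<.47)&(P[...,0]>.33)&(abs(P[...,1]+.11)<.12)
q=P[m];print(m.sum(),q.mean(0),q.min(0),q.max(0),np.percentile(q[:,2],95))
print(cv2.minAreaRect(q[:,:2].astype(np.float32)*1000))
v=cv2.fitLine(q[:,:2].astype(np.float32),cv2.DIST_HUBER,0,.01,.01).ravel();print(v)
m=ok&(z>.045)&(z<.07)&(abs(P[...,1]+.11)<.14);q=P[m];print("lid",q.min(0),q.max(0),np.median(q[:,2]))
E
```

```text
clock: 2.65
eef_pos: [0.4104, -0.1125, 0.2993]
orientation: [[0.085, 0.996, -0.0], [0.996, -0.085, -0.001], [-0.001, -0.0, -1.0]]
force: [0.4, -1.1, -0.1]
gripper_width: 0.0852
[[0.001, -0.956, -0.293, 0.075], [1.0, 0.0, 0.001, 0.001], [-0.001, -0.293, 0.956, -0.165], [0.0, 0.0, 0.0, 1.0]] 61.182388287188594
[ 0.41036414 -0.11245148  0.2993418 ] [[0.085, 0.996, -0.0], [0.996, -0.085, -0.001], [-0.001, -0.0, -1.0]]
1415 [ 0.41203814 -0.10513519  0.09659248] [ 0.40237702 -0.16267851  0.09141597] [ 0.42102938 -0.05290977  0.09986707] 0.09860420560498843
((411.5992736816406, -107.7615966796875), (109.93589782714844, 10.932157516479492), 85.39582824707031)
[ 0.07843234  0.99691945  0.41203815 -0.10513519]
lid [ 0.39065763 -0.21751922  0.04615142] [ 0.57929185 -0.00811625  0.06996418] 0.05743953998125195
```

View pics/w1.png

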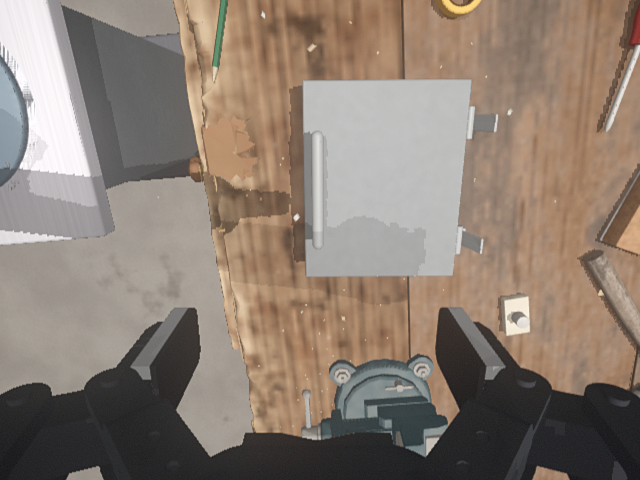

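The wrist picture shows the bar at (318,190) and the hinge ears at (485,122) and (470,240). The bar centre measures (0.412, -0.108, 0.0935), with the case at yaw -4.5°. I'll descend and grip it.

```bash
python3 -m pendant '[{"offset":[0.5,0.1,4],"dr":[0,0,0]},{"offset":[0.5,0.1,8],"dr":[0,0,0]},{"offset":[0.5,0.1,12],"dr":[0,0,0]},{"offset":[0.5,0.1,16],"dr":[0,0,0]},{"offset":[0.5,0.1,19],"dr":[0,0,0]},{"offset":[0.5,0.1,21],"dr":[0,0,0]},{"offset":[0.5,0.1,22.4],"dr":[0,0,0]},{"offset":[0.5,0.1,22.4],"dr":[0,0,0]},{"offset":[0.5,0.1,22.4],"dr":[0,0,0]}]' && python3 -m pendant '[{"offset":[0,0,0],"dr":[0,0,0]},{"offset":[0,0,0],"dr":[0,0,0]},{"offset":[0,0,0],"dr":[0,0,0]},{"offset":[0,0,0],"dr":[0,0,0]},{"offset":[0,0,0],"dr":[0,0,0]},{"offset":[0,0,0],"dr":[0,0,0]},{"offset":[0,0,0],"dr":[0,0,0]},{"offset":[0,0,0],"dr":[0,0,0]},{"offset":[0,0,0],"dr":[0,0,0]}]' -1 40
python3 - <<'E'
import numpy as np
# arc: bar rel hinge in case x,z ; tool y = +case x, tool z = down
r=np.hypot(146,41);a0=np.arctan2(41,-146)
for th in np.arange(.1,1.91,.1):
    a=a0-th; print(round(th,1), "y %.1f z %.1f"%((r*np.cos(a)+146)/10, -(r*np.sin(a)-41)/10))
E
```

```text
clock: 3.45
eef_pos: [0.4111, -0.1076, 0.0747]
orientation: [[0.087, 0.996, -0.002], [0.996, -0.087, 0.001], [0.001, -0.002, -1.0]]
force: [0.0, 0.5, -0.0]
gripper_width: 0.0855
clock: 4.2
eef_pos: [0.412, -0.1064, 0.0755]
orientation: [[0.084, 0.997, -0.001], [0.997, -0.084, -0.0], [-0.0, -0.001, -1.0]]
force: [-1.1, 1.1, 2.0]
gripper_width: -0.0001
0.1 y 0.5 z -1.4
0.2 y 1.1 z -2.8
0.3 y 1.9 z -4.1
0.4 y 2.7 z -5.4
0.5 y 3.8 z -6.5
0.6 y 4.9 z -7.5
0.7 y 6.1 z -8.4
0.8 y 7.4 z -9.2
0.9 y 8.7 z -9.9
1.0 y 10.2 z -10.4
1.1 y 11.6 z -10.8
1.2 y 13.1 z -11.0
1.3 y 14.6 z -11.1
1.4 y 16.2 z -11.0
1.5 y 17.7 z -10.8
1.6 y 19.1 z -10.4
1.7 y 20.5 z -9.9
1.8 y 21.9 z -9.2
1.9 y 23.2 z -8.4
```

```bash
python3 - <<'E'
from h import *
c=read_camera("wrist");s=sense();print(s["gripper_width"],s["force"]);a=c["image"][220:480,:];
c2=read_camera("scene");b=cv2.resize(c2["image"][170:330,300:560],None,fx=2,fy=2)
im=np.zeros((580,640,3),np.uint8);im[:260]=a;im[260:580,:520]=b;cv2.imwrite("pics/w2.png",im[...,::-1])
E
```

```text
-9.51451920496877e-05 [-2.68328847 -0.15613268  2.51126   ]
```

View pics/w2.png

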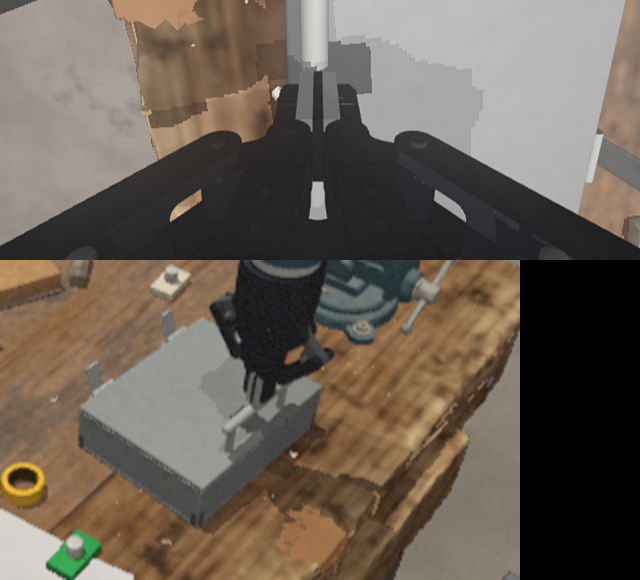

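The pads appear to straddle the bar: a gap shows between them, with the bar running through at (318,200), although the opening reads 0. I'll test with a small lift along the arc.

```bash
python3 -m pendant '[{"offset":[0,0.2,-0.7],"dr":[0,0,0]},{"offset":[0,0.5,-1.4],"dr":[0,0,0]},{"offset":[0,0.8,-2.1],"dr":[0,0,0]},{"offset":[0,1.1,-2.8],"dr":[0,0,0]},{"offset":[0,1.5,-3.5],"dr":[0,0,0]},{"offset":[0,1.9,-4.1],"dr":[0,0,0]},{"offset":[0,1.9,-4.1],"dr":[0,0,0]}]'
python3 - <<'E'
from h import *
c=read_camera("wrist");s=sense();print(s["gripper_width"],s["force"]);a=c["image"][220:480,:];
c2=read_camera("scene");b=cv2.resize(c2["image"][170:330,300:560],None,fx=2,fy=2)
im=np.zeros((580,640,3),np.uint8);im[:260]=a;im[260:580,:520]=b;cv2.imwrite("pics/w3.png",im[...,::-1])
E
```

```text
clock: 4.88
eef_pos: [0.4338, -0.1083, 0.1183]
orientation: [[0.084, 0.996, 0.005], [0.997, -0.084, -0.001], [-0.001, 0.005, -1.0]]
force: [1.3, 0.8, 1.6]
gripper_width: -0.0001
8.345547899489099e-05 [ 0.44343371 -0.76795872 -0.55866878]
```

View pics/w3.png

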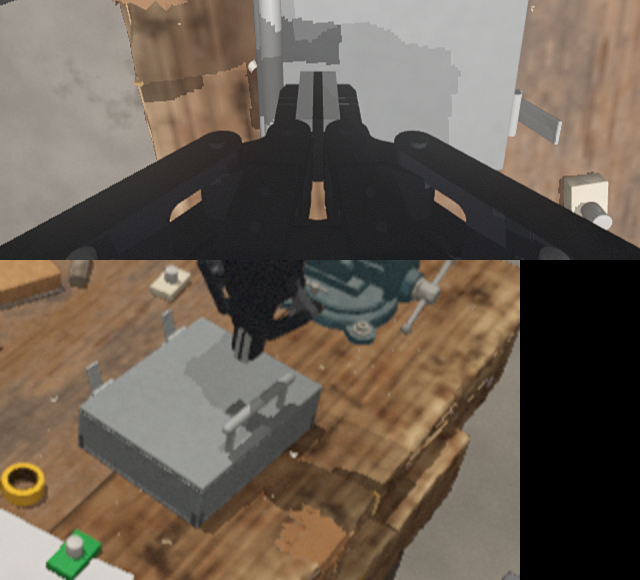

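The bar slipped out or was never held. I'll check where the fingertips really are from depth.

```bash
python3 - <<'E'
from h import *
s=sense();c=read_camera("wrist");d=c["depth"];P=cloud(c,s)
T=np.array(s["orientation"]);L=(P-np.array(s["eef_pos"]))@T
for v in range(270,400,8): print(v,d[v,300:340:6].round(3), L[v,306].round(3),L[v,330].round(3))
m=(d>0)&(P[...,2]>.08)&(P[...,2]<.11)&(P[...,1]>-.09)&(P[...,1]<-.04)&(P[...,0]<.43);q=P[m];print(m.sum(),q.mean(0),q.max(0))
c=read_camera("scene");P=cloud(c);m=(c["depth"]>0)&(abs(P[...,0]-.434)<.05)&(abs(P[...,1]+.108)<.06)&(P[...,2]>.103);q=P[m];print(m.sum(),q[:,2].min(),q[q[:,2]<.13].mean(0), s["eef_pos"])
E
```

```text
270 [0.242 0.24  0.24  0.241 0.24  0.241 0.241] [-0.014 -0.006  0.059] [-0.014  0.009  0.059]
278 [0.242 0.243 0.243 0.242 0.242 0.243 0.242] [-0.02  -0.006  0.06 ] [-0.02   0.009  0.06 ]
286 [0.244 0.244 0.245 0.244 0.244 0.244 0.244] [-0.025 -0.006  0.06 ] [-0.025  0.009  0.059]
294 [0.147 0.149 0.148 0.148 0.148 0.149 0.246] [ 0.012 -0.003 -0.029] [ 0.012  0.006 -0.029]
302 [0.142 0.142 0.142 0.143 0.141 0.142 0.142] [ 0.012 -0.003 -0.037] [ 0.012  0.005 -0.036]
310 [0.137 0.136 0.136 0.136 0.136 0.136 0.135] [ 0.012 -0.003 -0.043] [ 0.012  0.005 -0.042]
318 [0.13  0.131 0.131 0.132 0.131 0.129 0.132] [ 0.012 -0.003 -0.048] [ 0.013  0.005 -0.049]
326 [0.127 0.126 0.126 0.127 0.126 0.126 0.125] [ 0.012 -0.003 -0.053] [ 0.012  0.005 -0.053]
334 [0.123 0.121 0.122 0.121 0.122 0.122 0.122] [ 0.012 -0.002 -0.058] [ 0.011  0.005 -0.057]
342 [0.116 0.12  0.119 0.12  0.119 0.116 0.116] [ 0.01  -0.002 -0.059] [ 0.012  0.005 -0.063]
350 [0.112 0.111 0.12  0.121 0.12  0.111 0.111] [ 0.013 -0.002 -0.068] [ 0.013  0.004 -0.068]
358 [0.108 0.109 0.119 0.123 0.116 0.108 0.108] [ 0.012 -0.002 -0.071] [ 0.013  0.004 -0.071]
366 [0.105 0.106 0.117 0.121 0.113 0.104 0.104] [ 0.012 -0.002 -0.074] [ 0.013  0.004 -0.075]
374 [0.102 0.102 0.118 0.123 0.113 0.102 0.102] [ 0.012 -0.002 -0.078] [ 0.012  0.004 -0.078]
382 [0.097 0.103 0.118 0.123 0.114 0.1   0.098] [ 0.01  -0.002 -0.077] [ 0.012  0.004 -0.08 ]
390 [0.09  0.111 0.118 0.125 0.113 0.101 0.088] [ 0.002 -0.002 -0.071] [ 0.009  0.004 -0.08 ]
398 [0.09  0.112 0.119 0.126 0.115 0.112 0.089] [-0.    -0.002 -0.071] [-0.     0.004 -0.071]
1771 [ 0.41481475 -0.07137611  0.09672066] [ 0.42082396 -0.05309799  0.09996765]
8447 0.1407423012224135 [nan nan nan] [ 0.43165682 -0.1080428   0.11676561]<stdin>:6: RuntimeWarning: Mean of empty slice.
  ret = um.true_divide(
```

Both cameras put the closed fingertips about 24 mm short of the stated TCP: the scene depth gives a lowest tip z of 0.141 against TCP 0.117. So the grasp point is really about 43 mm behind the TCP. I'll retry the bar with the TCP at z≈0.051.

```bash
python3 -m pendant '[{"offset":[0,-1,0],"dr":[0,0,0]},{"offset":[0,-2,0],"dr":[0,0,0]},{"offset":[0,-2,0],"dr":[0,0,0]},{"offset":[0,-2,0],"dr":[0,0,0]},{"offset":[0,-2,2],"dr":[0,0,0]},{"offset":[0,-2,4],"dr":[0,0,0]},{"offset":[0,-2,5.5],"dr":[0,0,0]},{"offset":[0,-2,6.6],"dr":[0,0,0]},{"offset":[0,-2,6.6],"dr":[0,0,0]}]' 1 && python3 -m pendant '[{"offset":[0,0,0],"dr":[0,0,0]},{"offset":[0,0,0],"dr":[0,0,0]},{"offset":[0,0,0],"dr":[0,0,0]},{"offset":[0,0,0],"dr":[0,0,0]},{"offset":[0,0,0],"dr":[0,0,0]},{"offset":[0,0,0],"dr":[0,0,0]},{"offset":[0,0,0],"dr":[0,0,0]},{"offset":[0,0,0],"dr":[0,0,0]},{"offset":[0,0,0],"dr":[0,0,0]}]' -1 40
```

```text
clock: 5.83
eef_pos: [0.4092, -0.1058, 0.0484]
orientation: [[0.084, 0.996, -0.004], [0.996, -0.084, 0.002], [0.001, -0.004, -1.0]]
force: [-0.3, -0.1, -0.3]
gripper_width: 0.0854
clock: 6.58
eef_pos: [0.4107, -0.1064, 0.0509]
orientation: [[0.083, 0.997, -0.001], [0.997, -0.083, -0.0], [-0.001, -0.001, -1.0]]
force: [-2.4, 0.3, 6.0]
gripper_width: 0.0095
```

Gripped. Next is the arc.

```bash
python3 -m pendant '[{"offset":[0,0.5,-1.4],"dr":[0,0,0]},{"offset":[0,1.1,-2.8],"dr":[0,0,0]},{"offset":[0,1.9,-4.1],"dr":[0,0,0]},{"offset":[0,2.7,-5.4],"dr":[0,0,0]},{"offset":[0,3.8,-6.5],"dr":[0,0,0]},{"offset":[0,4.9,-7.5],"dr":[0,0,0]},{"offset":[0,6.1,-8.4],"dr":[0,0,0]},{"offset":[0,7.4,-9.2],"dr":[0,0,0]},{"offset":[0,8.7,-9.9],"dr":[0,0,0]},{"offset":[0,10.2,-10.4],"dr":[0,0,0]}]'
```

```text
clock: 7.42
eef_pos: [0.5107, -0.1142, 0.1557]
orientation: [[0.083, 0.997, -0.006], [0.997, -0.083, -0.0], [-0.001, -0.006, -1.0]]
force: [-5.8, 0.7, 8.7]
gripper_width: 0.0094
```

```bash
python3 -m pendant '[{"offset":[0,1.4,-0.4],"dr":[0,0,0]},{"offset":[0,2.9,-0.6],"dr":[0,0,0]},{"offset":[0,4.4,-0.7],"dr":[0,0,0]},{"offset":[0,6.0,-0.6],"dr":[0,0,0]},{"offset":[0,7.5,-0.4],"dr":[0,0,0]},{"offset":[0,8.9,0],"dr":[0,0,0]},{"offset":[0,10.3,0.5],"dr":[0,0,0]},{"offset":[0,11.4,1.0],"dr":[0,0,0]},{"offset":[0,12.3,1.5],"dr":[0,0,0]},{"offset":[0,12.3,1.5],"dr":[0,0,0]}]'
python3 - <<'E'
from h import *
s=sense();print(s["force"],s["gripper_width"])
c2=read_camera("scene");b=cv2.resize(c2["image"][130:330,280:540],None,fx=2.5,fy=2.5)
cv2.imwrite("pics/s4.png",b[...,::-1])
E
```

```text
clock: 8.25
eef_pos: [0.637, -0.1241, 0.1384]
orientation: [[0.083, 0.997, 0.001], [0.997, -0.083, 0.002], [0.002, 0.001, -1.0]]
force: [0.0, 2.7, -0.2]
gripper_width: 0.0094
[ 0.03163508  2.65333506 -0.16953255] 0.009443694880585515
```

View pics/s4.png

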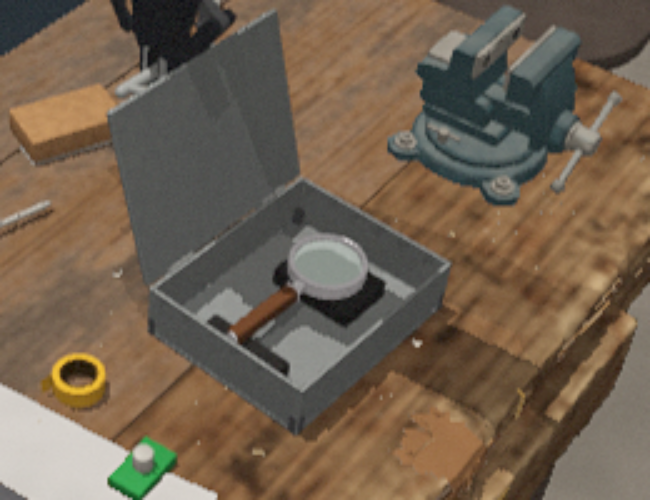

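The lid is open to about 1.87. The lens is at the -y end and the handle points to +y. I'll release slightly, rise, and go over the case.

```bash
python3 -m pendant '[{"offset":[0,0,0],"dr":[0,0,0]},{"offset":[0,0,0],"dr":[0,0,0]},{"offset":[0,0,0],"dr":[0,0,0]},{"offset":[0,0.3,-1.5],"dr":[0,0,0]},{"offset":[0,0.3,-4],"dr":[0,0,0]},{"offset":[0,0.3,-8],"dr":[0,0,0]},{"offset":[0,0.3,-12],"dr":[0,0,0]},{"offset":[0,0.3,-15],"dr":[0,0,0]},{"offset":[0,0.3,-16],"dr":[0,0,0]}]' -0.5 && python3 -m pendant '[{"offset":[2,-4,0],"dr":[0,0,0]},{"offset":[2,-8,0],"dr":[0,0,0]},{"offset":[2,-12,0],"dr":[0,0,0]},{"offset":[2,-15,0],"dr":[0,0,0]},{"offset":[2,-17,0],"dr":[0,0,0]},{"offset":[2,-17,0],"dr":[0,0,0]},{"offset":[2,-17,0],"dr":[0,0,0]}]' 1
python3 - <<'E'
from h import *
s=sense();c=read_camera("wrist");save(c,"w5.png")
for q in ["loupe_lens","loupe_handle","case_lid_handle"]:
    for r in recognise(c,q)[:2]: print(q,round(r["p"],2),px(c,r["location"]),W(c,r["location"],s).round(3))
P=cloud(c,s)
img=c["image"].astype(int)
m=(img[...,0]-img[...,2]>40)&(P[...,2]>.028)&(P[...,2]<.045)&(P[...,0]>.4)&(P[...,0]<.55)&(abs(P[...,1]+.1)<.1)
q=P[m].astype(np.float32);r=cv2.minAreaRect(q[:,:2]*1000);print("handle",m.sum(),r,np.median(q[:,2]),q.mean(0),q.min(0),q.max(0))
print(cv2.fitLine(q[:,:2],cv2.DIST_HUBER,0,.01,.01).ravel())
c=read_camera("scene");P=cloud(c)
m=(c["depth"]>0)&(P[...,0]>.54)&(P[...,0]<.66)&(abs(P[...,1]+.12)<.08)&(P[...,2]>.08)&(P[...,2]<.2)
q=P[m];k=np.polyfit(q[:,2],q[:,0]+.083*(q[:,1]+.12),1);print("lid face slope",np.arctan(k[0])+np.pi/2,m.sum())
print(s["eef_pos"],np.round(s["orientation"],3).tolist())
E
```

```text
clock: 9.05
eef_pos: [0.6407, -0.1267, 0.3065]
orientation: [[0.085, 0.996, 0.01], [0.996, -0.085, -0.003], [-0.003, 0.01, -1.0]]
force: [0.6, 0.4, 0.1]
gripper_width: 0.0216
clock: 9.63
eef_pos: [0.4692, -0.0923, 0.2991]
orientation: [[0.086, 0.996, -0.0], [0.996, -0.086, -0.002], [-0.002, -0.0, -1.0]]
force: [0.7, 0.3, 0.1]
gripper_width: 0.0853
loupe_lens 0.62 [333, 232] [ 0.483 -0.145  0.035]
loupe_handle 0.64 [476, 212] [ 0.593 -0.102  0.159]
handle 815 ((467.3819580078125, -44.92003631591797), (54.509071350097656, 128.7222137451172), 34.72609329223633) 0.035763033 [ 0.4869118  -0.07197236  0.03579371] [ 0.4083183  -0.10900612  0.03338564] [ 0.49612498 -0.0075483   0.04077753]
[ 0.08539203  0.9963474   0.4869118  -0.07197239]
lid face slope 1.9674430603470698 3485
[ 0.46918334 -0.09228223  0.29905191] [[0.086, 0.996, -0.0], [0.996, -0.086, -0.002], [-0.002, -0.0, -1.0]]
```

View pics/w5.png

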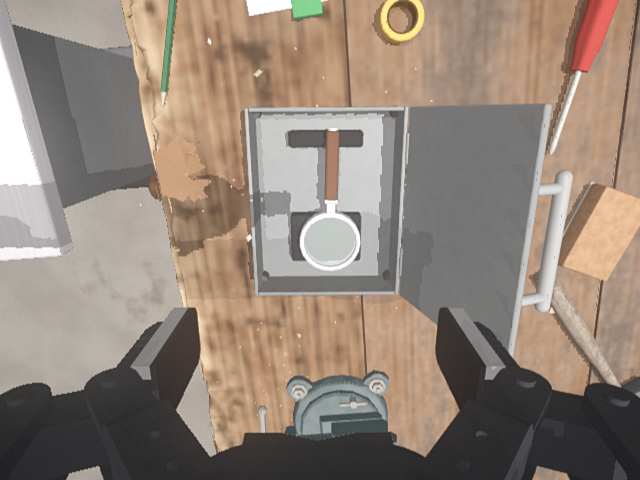

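The lid leans on its stop (face slope about 1.97 by depth). The loupe's handle runs (332,130)–(331,200) and its lens is at (330,240). The handle lies along the tool x axis, so no turn is needed. I'll descend with the fingers partly open.

```bash
python3 -m pendant '[{"offset":[1.9,1.6,4],"dr":[0,0,0]},{"offset":[1.9,1.6,8],"dr":[0,0,0]},{"offset":[1.9,1.6,12],"dr":[0,0,0]},{"offset":[1.9,1.6,16],"dr":[0,0,0]},{"offset":[1.9,1.6,20],"dr":[0,0,0]},{"offset":[1.9,1.6,24],"dr":[0,0,0]},{"offset":[1.9,1.6,27],"dr":[0,0,0]},{"offset":[1.9,1.6,29.5],"dr":[0,0,0]},{"offset":[1.9,1.6,31],"dr":[0,0,0]},{"offset":[1.9,1.6,31],"dr":[0,0,0]}]' 0.2 && python3 -m pendant '[{"offset":[0,0,0],"dr":[0,0,0]},{"offset":[0,0,0],"dr":[0,0,0]},{"offset":[0,0,0],"dr":[0,0,0]},{"offset":[0,0,0],"dr":[0,0,0]},{"offset":[0,0,0],"dr":[0,0,0]},{"offset":[0,0,0],"dr":[0,0,0]},{"offset":[0,0,0],"dr":[0,0,0]},{"offset":[0,0,0],"dr":[0,0,0]}]' -1 50
```

```text
clock: 10.72
eef_pos: [0.4851, -0.0728, -0.0148]
orientation: [[0.083, 0.996, -0.008], [0.997, -0.083, 0.002], [0.002, -0.008, -1.0]]
force: [0.1, -0.1, -0.4]
gripper_width: 0.0512
clock: 11.38
eef_pos: [0.4899, -0.0738, -0.0091]
orientation: [[0.084, 0.996, 0.003], [0.996, -0.084, -0.001], [-0.0, 0.003, -1.0]]
force: [0.5, -0.0, 6.7]
gripper_width: 0.0128
```

```bash
python3 -m pendant '[{"offset":[0,0,-1],"dr":[0,0,0]},{"offset":[0,0,-2.5],"dr":[0,0,0]},{"offset":[0,0,-4.5],"dr":[0,0,0]},{"offset":[0,0,-7],"dr":[0,0,0]},{"offset":[0,0,-10],"dr":[0,0,0]},{"offset":[0,0,-13],"dr":[0,0,0]},{"offset":[0,0,-16],"dr":[0,0,0]},{"offset":[0,0,-19],"dr":[0,0,0]},{"offset":[0,0,-22],"dr":[0,0,0]},{"offset":[0,0,-22],"dr":[0,0,0]}]'
python3 - <<'E'
from h import *
s=sense();print(s["force"],s["gripper_width"])
R=np.array(s["orientation"]);e=np.array(s["eef_pos"])
for n in ["wrist","scene","top"]:
    c=read_camera(n);save(c,n+"6.png")
    for q in ["loupe_lens","loupe_handle","pointer_tip","pin_top"]:
        for r in recognise(c,q)[:3]:
            w=W(c,r["location"],s);print(n,q,round(r["p"],2),px(c,r["location"]),w.round(3),"tool",((w-e)@R).round(3))
    P=cloud(c,s);L=(P-e)@R
    m=(c["depth"]>0)&(L[...,0]>-.135)&(L[...,0]<-.02)&(abs(L[...,1])<.05)&(L[...,2]>-.065)&(L[...,2]<-.015)
    if m.sum()>50:
        q=L[m];print("blob",m.sum(),q.mean(0).round(4),q.min(0).round(3),q.max(0).round(3));g=q[q[:,0]<-.045]
        if len(g)>50:
            A=np.c_[g[:,:2],np.ones(len(g))];print("plane",np.linalg.lstsq(A,g[:,2],rcond=None)[0].round(3),cv2.minEnclosingCircle(g[:,:2].astype(np.float32)))
    if n!="wrist":
        m=(c["depth"]>0)&(P[...,0]>.5)&(P[...,0]<.58)&(abs(P[...,1]-.225)<.03)&(P[...,2]>.085);q=P[m];i=np.argsort(q[:,0]);print("ptr",q[i[:8]].round(4).tolist())
E
```

```text
clock: 12.22
eef_pos: [0.4925, -0.0739, 0.2163]
orientation: [[0.084, 0.996, 0.012], [0.997, -0.084, -0.003], [-0.002, 0.012, -1.0]]
force: [1.3, 0.4, 0.4]
gripper_width: 0.0131
[1.34403767 0.43113838 0.35743937] 0.013128211554080506
wrist loupe_lens 0.66 [317, 327] [ 0.493 -0.068  0.26 ] tool [ 0.006  0.001 -0.044]
wrist loupe_lens 0.47 [398, 21] [0.573 0.065 0.016] tool [0.146 0.066 0.2  ]
wrist loupe_handle 0.57 [320, 336] [ 0.494 -0.07   0.261] tool [ 0.003  0.002 -0.045]
wrist pointer_tip 0.74 [319, 335] [ 0.494 -0.071  0.26 ] tool [ 0.003  0.002 -0.044]
wrist pin_top 0.65 [273, 8] [0.473 0.083 0.012] tool [ 0.155 -0.035  0.203]
blob 1626 [-0.0293  0.0006 -0.0446] [-0.039 -0.007 -0.046] [-0.02   0.008 -0.038]
scene loupe_lens 0.57 [425, 158] [ 0.465 -0.14   0.249] tool [-0.068 -0.022 -0.032]
scene loupe_lens 0.2 [293, 359] [0.466 0.23  0.023] tool [ 0.301 -0.054  0.192]
scene loupe_handle 0.96 [423, 157] [ 0.469 -0.139  0.25 ] tool [-0.067 -0.018 -0.034]
scene pointer_tip 0.73 [253, 296] [0.547 0.235 0.134] tool [0.313 0.028 0.082]
scene pointer_tip 0.35 [357, 190] [ 0.586 -0.10
[... 829 characters left out ...]
.048]
top pointer_tip 0.59 [213, 251] [0.548 0.228 0.135] tool [0.305 0.029 0.081]
top pin_top 0.81 [278, 289] [0.469 0.101 0.015] tool [ 0.173 -0.041  0.201]
top pin_top 0.68 [226, 289] [0.47  0.217 0.023] tool [ 0.289 -0.049  0.193]
top pin_top 0.68 [171, 273] [0.508 0.344 0.011] tool [ 0.418 -0.022  0.205]
blob 129 [-0.112  -0.0075 -0.0361] [-0.119 -0.031 -0.042] [-0.107  0.016 -0.028]
plane [ 0.253  0.028 -0.008] ((-0.10843715071678162, -0.007238004356622696), 0.02353745698928833)
ptr [[0.5246, 0.2263, 0.1294], [0.5267, 0.2263, 0.1297], [0.5287, 0.2281, 0.1315], [0.5287, 0.2262, 0.13], [0.5305, 0.2254, 0.1351], [0.5307, 0.2239, 0.1317], [0.5307, 0.2281, 0.1315], [0.5325, 0.2234, 0.1348]]
```

The loupe is held with its handle in the grip. The pointer tip is at about (0.526, 0.227, 0.130) and the pin at (0.470, 0.217). I'll carry it over at this height.

```bash
python3 -m pendant '[{"offset":[2,-0.3,0],"dr":[0,0,0]},{"offset":[5,-0.6,0],"dr":[0,0,0]},{"offset":[8.5,-1,0],"dr":[0,0,0]},{"offset":[12,-1.5,0],"dr":[0,0,0]},{"offset":[15.5,-2,0],"dr":[0,0,0]},{"offset":[19,-2.4,0],"dr":[0,0,0]},{"offset":[22.5,-2.8,0],"dr":[0,0,0]},{"offset":[26,-3.2,0],"dr":[0,0,0]},{"offset":[29.5,-3.6,0],"dr":[0,0,0]},{"offset":[32,-4,0],"dr":[0,0,0]}]' && python3 -m pendant '[{"offset":[2,-0.3,0],"dr":[0,0,0]},{"offset":[3.5,-0.4,0],"dr":[0,0,0]},{"offset":[4.4,-0.5,0],"dr":[0,0,0]},{"offset":[4.4,-0.5,0],"dr":[0,0,0]},{"offset":[4.4,-0.5,0],"dr":[0,0,0]},{"offset":[4.4,-0.5,0],"dr":[0,0,0]}]'
cat > meas.py <<'E'
from h import *
import sys
s=sense();print(s["clock"],np.round(s["force"],1),s["gripper_width"],np.round(s["eef_pos"],4))
R=np.array(s["orientation"]);e=np.array(s["eef_pos"])
for n in ["scene","top"]:
    c=read_camera(n);save(c,n+sys.argv[1]+".png")
    for r in recognise(c,"loupe_lens")[:2]:
        w=W(c,r["location"]);print(n,round(r["p"],2),px(c,r["location"]),w.round(4),"tool",((w-e)@R).round(3))
    P=cloud(c);L=(P-e)@R
    m=(c["depth"]>0)&(L[...,0]>-.125)&(L[...,0]<-.03)&(abs(L[...,1])<.045)&(L[...,2]>-.06)&(L[...,2]<-.015)
    q=L[m];g=q[q[:,0]<-.042]
    if len(g)>50:
        A=np.c_[g[:,:2],np.ones(len(g))];k=np.linalg.lstsq(A,g[:,2],rcond=None)[0]
        C,rad=cv2.minEnclosingCircle(g[:,:2].astype(np.float32))
        print(n,len(g),"z med",np.median(g[:,2]).round(4),"slopes",k.round(3),"circ",np.round(C,4),round(rad,4),"world",(e+R@np.array([*C,np.median(g[:,2])])).round(4), "range",g.min(0).round(3),g.max(0).round(3))
E
python3 meas.py 7
```

```text
clock: 13.8
eef_pos: [0.4746, 0.2526, 0.2099]
orientation: [[0.081, 0.997, 0.001], [0.997, -0.081, 0.002], [0.003, 0.001, -1.0]]
force: [-0.4, 0.5, -1.4]
gripper_width: 0.0128
clock: 14.3
eef_pos: [0.4744, 0.2911, 0.2091]
orientation: [[0.086, 0.996, -0.0], [0.996, -0.086, -0.002], [-0.002, 0.0, -1.0]]
force: [0.8, -0.1, -1.9]
gripper_width: 0.0132
14.3 [ 0.8 -0.1 -1.9] 0.013189609537325798 [0.4744 0.2911 0.2091]
scene 0.85 [292, 264] [0.4707 0.2182 0.2511] tool [-0.073  0.003 -0.042]
scene 1344 z med -0.0419 slopes [ 0.013 -0.034 -0.041] circ [-0.0838 -0.003 ] 0.0349 world [0.4642 0.2079 0.2512] range [-0.119 -0.036 -0.048] [-0.05   0.031 -0.03 ]
top 0.77 [213, 287] [0.4695 0.2078 0.253 ] tool [-0.083  0.002 -0.044]
top 1094 z med -0.0432 slopes [-0.012  0.008 -0.044] circ [-0.0809 -0.0011] 0.0391 world [0.4663 0.2106 0.2524] range [-0.12  -0.036 -0.052] [-0.042  0.031 -0.031]
```

The lens lies at about (-0.083, -0.0025) in tool axes and is level (slopes under 2°). I'll correct the position and descend 11.9 cm slowly.

```bash
python3 -m pendant '[{"offset":[0.8,0.4,0],"dr":[0,0,0]},{"offset":[0.8,0.4,1],"dr":[0,0,0]},{"offset":[0.8,0.4,2.5],"dr":[0,0,0]},{"offset":[0.8,0.4,4.5],"dr":[0,0,0]},{"offset":[0.8,0.4,6.5],"dr":[0,0,0]},{"offset":[0.8,0.4,8.5],"dr":[0,0,0]},{"offset":[0.8,0.4,10],"dr":[0,0,0]},{"offset":[0.8,0.4,11],"dr":[0,0,0]},{"offset":[0.8,0.4,11.9],"dr":[0,0,0]},{"offset":[0.8,0.4,11.9],"dr":[0,0,0]}]' && python3 -m pendant '[{"offset":[0,0,0],"dr":[0,0,0]},{"offset":[0,0,0],"dr":[0,0,0]},{"offset":[0,0,0],"dr":[0,0,0]}]'; python3 meas.py 8; python3 - <<'E'
from h import *
a=cv2.imread("pics/scene8.png")[240:400,190:350];b=cv2.imread("pics/top8.png")[220:320,160:260]
im=np.hstack([cv2.resize(a,(400,400)),cv2.resize(b,(400,400))]);cv2.imwrite("pics/c8.png",im)
E
```

```text
clock: 15.33
eef_pos: [0.4773, 0.2997, 0.0882]
orientation: [[0.083, 0.997, -0.003], [0.997, -0.083, -0.001], [-0.002, -0.003, -1.0]]
force: [-1.2, 0.0, -0.6]
gripper_width: 0.0131
clock: 15.58
eef_pos: [0.4794, 0.3012, 0.0916]
orientation: [[0.084, 0.996, 0.002], [0.996, -0.084, 0.001], [0.001, 0.002, -1.0]]
force: [0.5, -0.2, -1.1]
gripper_width: 0.0129
15.5833 [ 0.5 -0.2 -1.1] 0.012889535236458633 [0.4794 0.3012 0.0916]
scene 0.85 [289, 316] [0.4726 0.2265 0.1342] tool [-0.075 -0.    -0.043]
scene 0.37 [361, 186] [ 0.5842 -0.1135  0.1366] tool [-0.404  0.139 -0.045]
scene 1268 z med -0.042 slopes [ 0.011 -0.026 -0.041] circ [-0.0803  0.0001] 0.0377 world [0.4727 0.2211 0.1335] range [-0.118 -0.037 -0.049] [-0.043  0.032 -0.031]
top 0.87 [218, 286] [0.4743 0.2181 0.1332] tool [-0.083  0.002 -0.042]
top 891 z med -0.0429 slopes [-0.013  0.    -0.044] circ [-0.0806 -0.0026] 0.0391 world [0.4699 0.2211 0.1344] range [-0.119 -0.036 -0.053] [-0.042  0.03  -0.032]
```

View pics/c8.png

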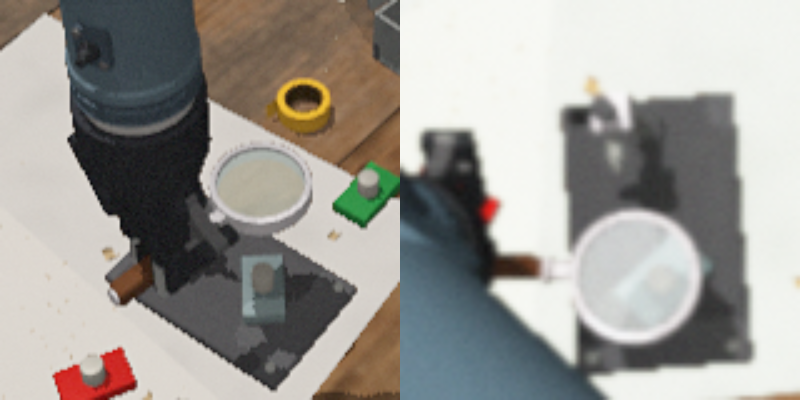

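Left is the scene crop and right the top crop, both 4x or less. The lens circle is at top pixel ≈(219,289), the pin shows through it at ≈(226,289) and the pointer is clear of the rim. Next is a consistency check on the centres.

```bash
python3 - <<'E'
from h import *
c=read_camera("top");T=np.array(c["pose"])
def dp(u,v,z):
    r=T[:3,:3]@np.array([(u-c["cx"])/f(c),(v-c["cy"])/f(c),1]);return T[:3,3]+r*(z-T[2,3])/r[2]
g=cv2.resize(cv2.cvtColor(c["image"],cv2.COLOR_RGB2GRAY)[220:320,160:260],None,fx=4,fy=4,interpolation=cv2.INTER_CUBIC)
h=cv2.HoughCircles(cv2.GaussianBlur(g,(5,5),1),cv2.HOUGH_GRADIENT_ALT,1.5,100,param1=150,param2=.6,minRadius=45,maxRadius=80)
print(h)
for q in ([] if h is None else h[0]): 
    u,v=160+(q[0]-1.5)/4,220+(q[1]-1.5)/4;print("lens",u,v,dp(u,v,.135))
for q in ["pin_top"]:
    for r in recognise(c,q)[:3]: print(q,r["p"],px(c,r["location"]),W(c,r["location"]))
s=sense();print(s["eef_pos"],np.abs(s["joint_velocities"]).max())
P=cloud(c);m=(c["depth"]>0)&(P[...,0]>.515)&(P[...,0]<.57)&(abs(P[...,1]-.225)<.03)&(P[...,2]>.085);q=P[m];i=np.argsort(q[:,0]);print("ptr",q[i[:4]].round(4).tolist())
c=read_camera("scene")
for q in ["pointer_tip","pin_top"]:
    for r in recognise(c,q)[:2]: print(q,r["p"],px(c,r["location"]),W(c,r["location"]))
P=cloud(c);m=(c["depth"]>0)&(abs(P[...,0]-.47)<.016)&(abs(P[...,1]-.218)<.016)&(P[...,2]>.031)&(P[...,2]<.046);print("pin scene",m.sum(),P[m].mean(0),P[m].max(0))
m=(c["depth"]>0)&(abs(P[...,0]-.475)<.05)&(abs(P[...,1]-.22)<.04)&(P[...,2]>.11)&(P[...,2]<.16);z=P[m][:,2];print("lens z pct",np.percentile(z,[2,10,50,90,98]))
E
```

```text
[[[238.5     276.       64.70393]]]
lens 219.25 288.625 [0.4692898  0.21435541 0.135     ]
pin_top 0.67 [277, 287] [0.47322208 0.10355395 0.01717563]
[0.47871722 0.30052879 0.09077208] 0.003225143700767391
ptr [[0.5245, 0.2259, 0.1318], [0.5264, 0.2255, 0.1343], [0.5286, 0.2279, 0.1321], [0.5289, 0.2265, 0.1283]]
pin_top 0.83 [227, 394] [0.50929525 0.34873951 0.01212498]
pin_top 0.81 [336, 319] [0.46738401 0.10791468 0.0137221 ]
pin scene 72 [0.46996329 0.22057568 0.03644246] [0.47846933 0.2279068  0.04206329]
lens z pct [0.12513739 0.12999468 0.13279598 0.13636359 0.13779305]
```

Lens (0.469–0.472, 0.214–0.218) agrees with the pin (0.470, 0.217–0.220). The rim top at about 0.1375 puts the mid-plane at about 0.1305, against the pointer at about 0.1305. The arm is still. I'll check the lid once more and hand in.

```bash
python3 - <<'E'
from h import *
c=read_camera("scene");P=cloud(c)
m=(c["depth"]>0)&(P[...,0]>.54)&(P[...,0]<.66)&(abs(P[...,1]+.12)<.08)&(P[...,2]>.08)&(P[...,2]<.2)
q=P[m];k=np.polyfit(q[:,2],q[:,0]+.083*(q[:,1]+.12),1);a=np.arctan(k[0])+np.pi/2;print("lid",a,m.sum())
s=sense();print(s["gripper_width"],s["force"],s["clock"])
if a>1.83: print(hand_in())
E
```

```text
lid 1.9631617827883294 3452
0.012656488147582884 [ 0.57780689  0.12414047 -0.49249776] 16.0833
the job is handed in; nothing more can be done
None
```

I opened the lid onto its stop, took the loupe out by its handle, and handed in at 16.1 s with the gripper still holding it level over the pin. No verdict was reported; the figures below are my own last checks.

| Check | Measured | Needed |
|---|---|---|
| Lid angle | about 1.96 rad from depth, still open after the grip was released | over 1.82 rad |
| Lens to pin axis | about 3–6 mm | under 12 mm |
| Lens mid-plane to pointer | both at about 0.130 m | within 7 mm |
| Tilt | under about 0.03 rad | under 0.12 rad |
| Grip | handle held at 12.7 mm opening, outside force under 1 N, joints almost still | steady hold |

**Failed or disagreed:**
- **First lid grasp:** the first try to grip the lid bar closed on nothing. Both cameras showed the fingertips about 24 mm short of the stated TCP. I allowed for that, and both later grasps held.
- **Lid reading:** the depth figure of 1.96 rad is a little above the nominal 1.9, which I put down to measurement error.
- **Pin position:** the top and scene cameras differed by about 4 mm on the pin's position in y.
- **Networks:** in the last check they no longer found the part's pin and reported only the green and red look-alikes. I relied on the depth readings and a circle fit of the lens rim instead.
- **Bystanders:** I did not measure the tape roll, spare block or screwdriver again at the end. No move took the arm down near them.

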